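# Push the spacer row home in the doweling jig and latch it

## Robot

A 7-joint arm with a two-finger parallel gripper is mounted at the origin on the work surface. World frame = base frame: x ahead of the robot, y to its left, z up, the work surface at z = 0. Lengths are in mm, angles in degrees, forces in N, time in s.
With the tool pointing down it reaches from about 400 to 900 mm from the base axis. Payload 5.5 kg.
Tool frame: the origin (TCP) lies at the very end of the fingers, on their centre line; the grasp point (between the pads) lies 19 mm behind it; z points along the fingers, y is the direction in which the jaws open and shut (so a half turn about z gives the same grasp; the last joint's range is limited). The gripper opens to 85 mm and grips with 20 to 120 N. Pads are 22 mm wide; open, the fingers measure 114 mm over their backs; the gripper's body (76 mm by 85 mm) begins 54 mm behind the grasp point. The pads swing forward as they close: fully open they stand 13 mm farther back than shut.
Start: joints at [81.314, 28.699, -24.465, 88.831, 12.651, 65.22, -12.049], TCP at [261.986, -594.864, 231.31] pointing down, gripper open.
Joint ranges: [-164.97, 164.97], [-17.58, 116.51], [-87.97, 89.64], [11.32, 138.91], [-80.73, 260.73], [10.89, 115.49], [-147.41, 147.41]. Speed limits (degrees/s): [147.25, 147.25, 180, 180, 180, 180, 180].

## Interface

Orientations are given as a 3x3 rotation matrix whose columns are the frame's x, y, z axes.
In Python, from bench import env gives the robot as it stands. The module is installed in compiled form; this text tells all that it offers. Calls block until the motion is done:
- env.move_ptp(position, orientation): joint-space move of the TCP to a pose.
- env.move_l(position, attitude=None, velocity=150): straight line of the TCP; attitude=None keeps the orientation; velocity is the mean speed in mm/s.
- env.move_joints(angles): joint-space move.
- env.command_gripper(opening, strength=None): opening from 0.0 (shut) to 1.0 (fully open); strength is the grip in N (None keeps the last); returns when the fingers have stopped.
- env.wait(seconds).
- env.inverse_kinematics(position, orientation): joint angles nearest the present ones, or None.
- env.observe(): the state.
- env.read_camera(name): name is "side" or "top"; returns a dict with "image" (420x560x3 uint8, blue, green, red), "depth" (420x560 float32, mm along the optical axis (not along the pixel's ray), 0 where there is no reading), "camera_matrix" (3x3 intrinsics, pixels), "k1" (the pictures are not rectified: a ray, as slopes to the right and down, at radius r is drawn at 1 + k1 r^2 times it, then the intrinsics apply), "R" (3x3) and "t" (3): a world point X has camera coordinates R X + t. Camera axes: x right, y down, z forward; pixel columns grow to the right and rows downward; lengths in mm; the calibration is good to about 2 mm. A picture is of the moment at which its call begins.
A pose or a line that the arm cannot do raises env.PlanningError and nothing moves.
- env.job_done(): hands the job in, once; it reports no verdict.
The state is a dict: "time": time; "qpos": joint angles; "joint_velocities": joint speeds; "joint_efforts": joint torques, N m; "tcp_pos": TCP position; "ee_rot": TCP orientation; "contact_force": force on the tool from outside, world axes, zero at the start; "ft_torque": the same for the moment, N m; "grip_width": opening from 0.0 (shut) to 1.0 (fully open).
Only numpy, scipy, OpenCV 4.12 (cv2) and the standard library are available. Lean on these libraries where they do the work, as an engineer would, in place of code of your own. Each camera call takes 0.05 s, during which the arm holds its last target. There are 200 camera calls.

## Task

Push the whole row of four wooden spacer blocks along the jig's rail, all together as one train from its back end, until the row is tight against the blue end stop. Then swing the red latch bar fully across the rail behind the last block. Only push with the fingers: do not pinch or lift any block or let the row pull apart, leave the glue bottle, tape roll and hammer alone, and finish clear of everything.

Things in the scene. Friction and masses are not known exactly. Their poses are not given: they have to be found in the camera images.
- jig: Grey-faced plywood doweling jig fixed on the bench: board 430 x 110 x 18 mm, back end at x = -210 mm. Origin: underside, on the rail's centre line; +x runs along the rail to the blue end stop, z up. Two dark guide strips, 16 mm wide, tops 28 mm above the bench, flank a channel 52.4 mm wide.
- stop_face (a point): Centre of the face of the blue end stop that the row must meet, at jig x = 190 mm, 40.5 mm above the bench. The stop is 30 mm thick, 100 mm wide, its top 63 mm above the bench.
- latch (a joint): Red latch bar's angle, rad; pushed about an upright pin, light friction (under 1 N at its tip), stays where left. 0: along the jig, pointing away from the stop (jig -x). Negative (limit -0.7): splayed outward; starts at -0.6 to -0.15. Grows as the tip swings in over the rail to a hard stop at 1.571: fully closed, straight across, pointing to jig +y, 3 mm behind a row that is home.
- latch_pivot (a point): The latch pin's axis, at the bar's mid-height (44 mm above the bench), at jig x = -1, y = -34 mm. The bar is 16 mm wide and 28 mm deep (30 to 58 mm above the bench; steel bolt head to 66 mm), and reaches 75 mm from the pin.
- latch_tip (a point): Centre of the end face of the red latch bar, 75 mm from the pin, at mid-height (44 mm above the bench).
- spacer1_mid (a point): Centre of spacer block 1 of the row (first, nearest the stop): loose pale wood block 45 mm along the rail, 50 mm across, 45 mm high, about 75 g, two dark dowel holes in its top. It reaches from 18 to 63 mm above the bench, 35 mm over the guide strips. Axes as the jig's. Home, it is at jig x = 167.5 mm.
- spacer2_mid (a point): Centre of spacer block 2 of the row (between the others): loose brown wood block 45 mm along the rail, 50 mm across, 45 mm high, about 75 g, two dark dowel holes in its top. It reaches from 18 to 63 mm above the bench, 35 mm over the guide strips. Axes as the jig's. Home, it is at jig x = 122.5 mm.
- spacer3_mid (a point): Centre of spacer block 3 of the row (between the others): loose pale wood block 45 mm along the rail, 50 mm across, 45 mm high, about 75 g, two dark dowel holes in its top. It reaches from 18 to 63 mm above the bench, 35 mm over the guide strips. Axes as the jig's. Home, it is at jig x = 77.5 mm.
- spacer4_mid (a point): Centre of spacer block 4 of the row (last, the back end to push on): loose brown wood block 45 mm along the rail, 50 mm across, 45 mm high, about 75 g, two dark dowel holes in its top. It reaches from 18 to 63 mm above the bench, 35 mm over the guide strips. Axes as the jig's. Home, it is at jig x = 32.5 mm.
- glue: Bystander: white glue bottle with red cap, 54 mm across, 150 mm tall, standing beyond the stop end. Origin at its underside.
- tape: Bystander: roll of yellow tape lying flat, 90 mm across, 36 mm high. Origin at the centre of its underside.
- hammer: Bystander: hammer lying on the bench, roughly along the jig on the far side. Origin under it; its x runs from handle to head.
Not all that is in view belongs to the job. What is shaped like the part that bears spacer4_mid but pink or turquoise is not meant. What is shaped like the part that bears spacer3_mid but turquoise or yellow is not meant.

How it is judged (in metres and radians):
On the way, in this order (a step that is already met when the one before it is completed fails the run):
1. the whole row is pushed home against the end stop, with the latch still open (x of spacer1_mid in the frame of jig above 0.164 m and z of each of spacer1_mid, spacer2_mid, spacer3_mid, spacer4_mid in the frame of jig below 0.0435 m and y of spacer1_mid in the frame of jig between -0.004 and 0.004 m and x of spacer2_mid in the frame of jig above 0.119 m and y of spacer2_mid in the frame of jig between -0.004 and 0.004 m and x of spacer3_mid in the frame of jig above 0.074 m and y of spacer3_mid in the frame of jig between -0.004 and 0.004 m and x of spacer4_mid in the frame of jig above 0.029 m and y of spacer4_mid in the frame of jig between -0.004 and 0.004 m and value of joint latch below 0.5 rad), for 0.2 s.
2. the latch is swung fully across behind the row (value of joint latch above 1.45 rad), for 0.2 s.
At the end, for the whole second after the job is handed in: All four blocks lie flat in the channel within 3.5 mm of their home places (row tight against the blue stop) and the latch is at 1.45 rad or more (fully across) (x of spacer1_mid in the frame of jig above 0.164 m and z of each of spacer1_mid, spacer2_mid, spacer3_mid, spacer4_mid in the frame of jig below 0.0435 m and y of spacer1_mid in the frame of jig between -0.004 and 0.004 m and x of spacer2_mid in the frame of jig above 0.119 m and y of spacer2_mid in the frame of jig between -0.004 and 0.004 m and x of spacer3_mid in the frame of jig above 0.074 m and y of spacer3_mid in the frame of jig between -0.004 and 0.004 m and x of spacer4_mid in the frame of jig above 0.029 m and y of spacer4_mid in the frame of jig between -0.004 and 0.004 m and value of joint latch above 1.45 rad); the robot touches nothing.
It fails at once if a block is lifted (by more than 10 mm) or tipped (over 0.35 rad) (height (world z) of any of spacer1_mid, spacer2_mid, spacer3_mid, spacer4_mid above 0.0505 m or angle between any of spacer1_mid, spacer2_mid, spacer3_mid, spacer4_mid's own z axis and vertical above 0.35 rad).
It fails at once if the row pulls apart: a gap of more than 15 mm opens between neighbouring blocks (distance between spacer1_mid and spacer2_mid above 0.06 m or distance between spacer2_mid and spacer3_mid above 0.06 m or distance between spacer3_mid and spacer4_mid above 0.06 m).
It fails at once if a block is taken between the fingers (distance between the grasp point and spacer1_mid below 0.018 m or distance between the grasp point and spacer2_mid below 0.018 m or distance between the grasp point and spacer3_mid below 0.018 m or distance between the grasp point and spacer4_mid below 0.018 m).
It fails at once if the glue bottle, tape roll or hammer is moved by more than 15 mm or the bottle tips (distance of any of glue, tape, hammer from where it was at the start of the episode above 0.015 m or angle between glue's own z axis and vertical above 0.3 rad).
It also fails if it takes over 54 s, if anything falls off the work surface, if the arm or the gripper's body presses on something with over 40 N, if the wrist force passes 120 N, or if a joint passes its speed limit or range.

## Working session

There is one attempt and no reset: what is moved stays moved. The work goes in short steps, each a Python script; the robot and the scene stay as the last script left them, time stands still between calls to the robot, and variables do not carry over. Pictures are saved under pics/ and viewed, about 8 in all and at most 12, crops included, and the job is handed in when it is done.

```bash
mkdir -p pics; cat > h.py <<'E'
import numpy as np, cv2
from bench import env
def world(c,u,v,d=None):
    K=c["camera_matrix"];x=(u-K[0,2])/K[0,0];y=(v-K[1,2])/K[1,1]
    xd,yd=x.copy(),y.copy()
    for _ in range(15):
        s=1+c["k1"]*(x*x+y*y); x,y=xd/s,yd/s
    P=np.stack([x*d,y*d,d],-1)
    return (P-c["t"])@c["R"]
def cloud(c):
    v,u=np.mgrid[0:420,0:560].astype(float)
    return world(c,u,v,c["depth"].astype(float))
E
python3 - <<'E'
from h import *
for n in("top","side"):
    c=env.read_camera(n); cv2.imwrite(f"pics/{n}0.png",c["image"]); np.savez(f"{n}0.npz",**c)
    print(n,c["camera_matrix"],c["k1"],-c["R"].T@c["t"],c["R"])
o=env.observe();print(o["time"],o["tcp_pos"],o["ee_rot"],o["contact_force"])
E
```

```text
top [[539.44844532   0.         282.12668816]
 [  0.         539.44844532 209.80099546]
 [  0.           0.           1.        ]] -0.009068148364938945 [ 344.9014826   121.24071272 1235.34208229] [[ 0.01895068 -0.99981962  0.00126101]
 [-0.98069385 -0.01883366 -0.19464036]
 [ 0.194629    0.00245191 -0.98087387]]
side [[391.40133495   0.         281.82553225]
 [  0.         391.40133495 207.97153882]
 [  0.           0.           1.        ]] -0.11581814819294133 [405.18139828 690.28097758 663.62639854] [[-0.95141638 -0.30730606  0.01923159]
 [-0.23232895  0.67549315 -0.69980873]
 [ 0.20206465 -0.67027755 -0.71407134]]
0.1 [ 261.67130416 -594.32260914  230.36717033] [[ 9.15178920e-01  4.03047316e-01 -6.37054305e-04]
 [ 4.03047814e-01 -9.15177509e-01  1.60818163e-03]
 [ 6.51555181e-05 -1.72853727e-03 -9.99998504e-01]] [ 0.39534407  0.02875623 -0.47418056]
```

View pics/top0.png

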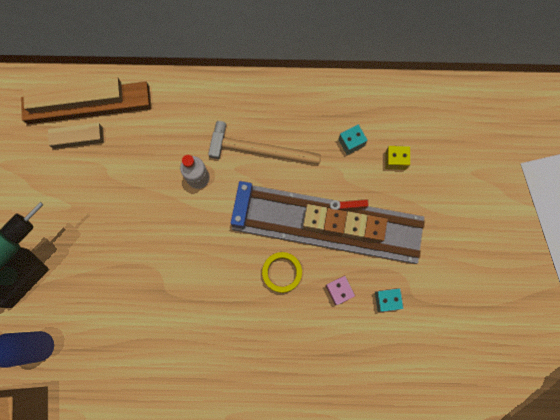

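View pics/side0.png

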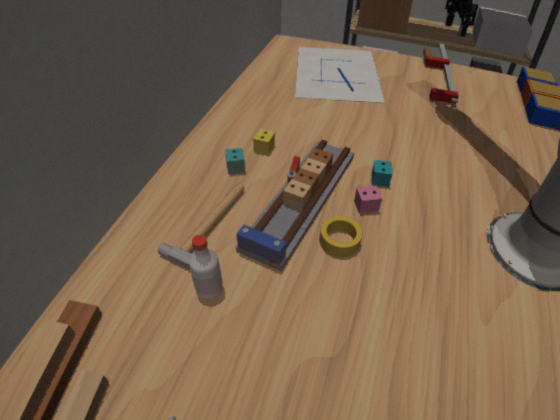

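```bash
cat > meas.py <<'E'
from h import *
def blob(P,hsv,m):
    n,l,s,ce=cv2.connectedComponentsWithStats(m.astype(np.uint8)); return l,s
def measure(c,name,roi):
    P=cloud(c); hsv=cv2.cvtColor(c["image"],cv2.COLOR_BGR2HSV); H,S,V=[hsv[...,i].astype(int) for i in range(3)]
    X,Y,Z=P[...,0],P[...,1],P[...,2]
    R=np.zeros(H.shape,bool); u0,v0,u1,v1=roi; R[v0:v1,u0:u1]=1; R&=c["depth"]>0
    def big(m):
        n,l,s,ce=cv2.connectedComponentsWithStats(m.astype(np.uint8)); return l==1+np.argmax(s[1:,4])
    board=big(R&(Z>10)&(Z<34))
    r=cv2.minAreaRect(P[board][:,:2].astype(np.float32)); print(name,"rect",r, "z med",np.median(Z[board]))
    blue=big(R&(H>105)&(H<130)&(S>120)&(Z>50)); rb=cv2.minAreaRect(P[blue][:,:2].astype(np.float32)); print(" blue",rb,np.median(Z[blue]))
    blk=big(R&(Z>57)&(Z<69)&~blue&~((H<6)|(H>172))&(S>60)); rr=cv2.minAreaRect(P[blk][:,:2].astype(np.float32)); print(" row",rr,np.median(Z[blk]))
    red=big(R&((H<6)|(H>172))&(S>150)&(Z>40)); q=cv2.minAreaRect(P[red][:,:2].astype(np.float32)); print(" latch",q,np.median(Z[red]),cv2.boxPoints(q).round(0).tolist())
    return r,rb,rr,q
if __name__=="__main__":
    measure(np.load("top0.npz"),"top",(220,175,435,270))
    measure(np.load("side0.npz"),"side",(230,135,362,270))
    for n,pts in (("top",[(335,204),(217,140),(320,158),(282,272),(282,254),(195,175),(188,160)]),):
        c=np.load(n+"0.npz");P=cloud(c)
        for u,v in pts: print(u,v,P[v,u].round(0))
E
python3 meas.py
```

```text
top rect ((559.5370483398438, 17.812026977539062), (430.6358947753906, 112.1912612915039), 80.61680603027344) z med 20.103505021486928
 blue ((590.8885498046875, 215.9984130859375), (28.693588256835938, 97.02482604980469), 80.2004623413086) 62.8569582746321
 row ((553.9366455078125, -16.02678680419922), (180.24838256835938, 51.43532943725586), 80.52920532226562) 62.94366735303006
 latch ((594.8832397460938, -34.70689392089844), (14.418967247009277, 62.1860466003418), 5.622665882110596) 57.59361029885156 [[585.0, -4.0], [591.0, -66.0], [605.0, -65.0], [599.0, -3.0]]
side rect ((557.697021484375, 19.563980102539062), (434.2222595214844, 111.73023223876953), 80.30005645751953) z med 19.22153680161319
 blue ((588.837646484375, 219.13687133789062), (27.061349868774414, 94.10713958740234), 80.22638702392578) 62.92358375400451
 row ((551.9453735351562, -12.758613586425781), (182.53271484375, 51.370361328125), 80.13117980957031) 61.93604565894572
 latch ((593.945068359375, -36.854217529296875), (13.821333885192871, 51.28168869018555), 5.171632766723633) 56.41709460947198 [[585.0, -12.0], [589.0, -63.0], [603.0, -62.0], [599.0, -11.0]]
335 204 [593.   7.  63.]
217 140 [747. 280.  31.]
320 158 [710.  38.  24.]
282 272 [445. 122.  -2.]
282 254 [482. 123.  36.]
195 175 [644. 315.  99.]
188 160 [663. 323. 149.]
```

```bash
cat >> h.py <<'E'
A=np.radians(80.4); U=np.array([np.cos(A),np.sin(A),0]); W=np.array([-U[1],U[0],0]); O=np.array([557.8,13.9,0])
def J(x,y,z): return O+x*U+y*W+np.array([0,0,z])
def inv(p): d=np.asarray(p)-O; return np.array([d@U,d@W,d[2]])
def Rt(ang=0):
    a=A+ang; x=np.array([np.cos(a),np.sin(a),0]); z=np.array([0,0,-1.]); return np.column_stack([x,np.cross(z,x),z])
def f():
    F=np.array(env.observe()["contact_force"]); return np.array([F@U,F@W,F[2]])
def st(msg=""):
    o=env.observe(); print(msg,round(o["time"],2),inv(o["tcp_pos"]).round(1),"F",f().round(1))
E
python3 - <<'E'
from h import *
for s in (0,np.pi):
    for x in (-160,0): print(s,x,np.round(env.inverse_kinematics(J(x,0,26),Rt(s)),0))
env.command_gripper(0.0,40)
q=[env.inverse_kinematics(J(-160,0,120),Rt(s)) for s in (0,np.pi)]
q0=np.array(env.observe()["qpos"]); s=[0,np.pi][int(np.argmin([np.abs(np.array(k)-q0).max() for k in q]))]
print("use",s)
env.move_ptp(J(-160,0,120),Rt(s)); env.move_l(J(-160,0,27),velocity=120); env.wait(.2); st()
c=env.read_camera("top"); cv2.imwrite("pics/t1.png",cv2.resize(c["image"][150:290,210:450],None,fx=3,fy=3)); print(env.observe()["qpos"])
E
```

```text
0 -160 [ 44.  40. -41. 110.  38.  44. -28.]
0 0 [ 29.  42. -43. 109.  40.  45. -46.]
3.141592653589793 -160 [ -33.   55.   64.  113.  -62.   57. -126.]
3.141592653589793 0 [ 46.  64. -75. 109.  69.  69. 115.]
use 0
 3.93 [-160.1   -0.6   27.8] F [-0.5  0.4 -0.9]
[ 44.40952821  40.54790731 -41.51506139 110.27617279  38.45331068
  43.89821439 -28.86885125]
```

View pics/t1.png

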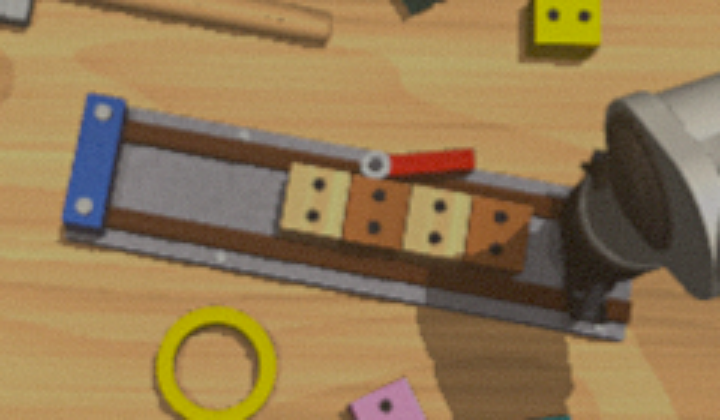

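The picture shows the shut fingers in the channel behind block 4 (crop ~(590,235)). The row is at (285–530, ~215), the latch is open at (430,162), and nothing is in the way. Next is the push.

```bash
python3 - <<'E'
from h import *
env.move_l(J(-135,0.5,27),velocity=50); st("near")
for x in (-120,-80,-40,-12): env.move_l(J(x,0.5,27),velocity=45); st(x)
x=-12
while x<12:
    x+=1.5; env.move_l(J(x,0.5,27),velocity=25); env.wait(.05); F=f(); 
    print(x,F.round(1))
    if F[0]<-8: break
env.wait(.2); st("end")
c=env.read_camera("top"); np.savez("top1.npz",**c); cv2.imwrite("pics/t2.png",cv2.resize(c["image"][150:290,210:450],None,fx=3,fy=3))
E
```

```text
near 4.63 [-134.9    0.5   27. ] F [-0.8 -0.2  0.2]
-120 5.12 [-119.4    0.5   27. ] F [-1.4 -0.8  0.2]
-80 6.16 [-79.7   0.3  27.1] F [-0.6 -0.   0.8]
-40 7.2 [-39.7   0.4  27.1] F [-0.8 -0.7  0.5]
-12 7.97 [-11.4   0.5  27. ] F [-0.1 -0.   0.1]
-10.5 [-0.5  0.3  0.9]
-9.0 [ 0.2  0.3 -1.3]
-7.5 [-1.3 -0.3 -1. ]
-6.0 [-2.4 -0.1 -0.6]
-4.5 [-0.4 -0.6  0.4]
-3.0 [-0.8 -0.2 -0.3]
-1.5 [-1.2  0.5 -0.5]
0.0 [-4.6 -0.4  1.4]
1.5 [-7.3  0.5  3.8]
3.0 [-9.6  0.7  5.1]
end 11.18 [-0.6  0.4 27. ] F [-9.5  1.1  6. ]
```

View pics/t2.png

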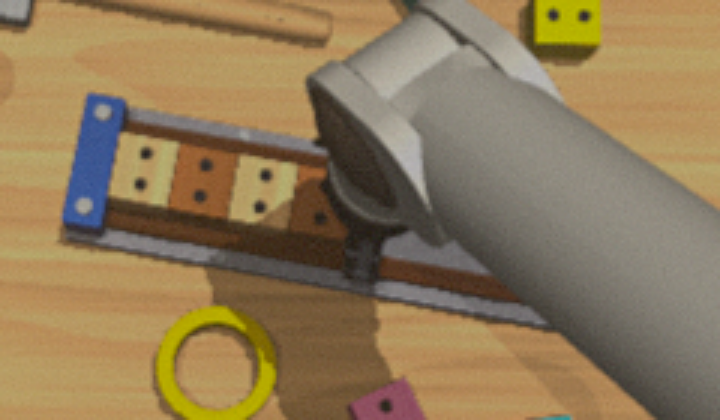

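Row is home: pale block 1 is against the blue stop at crop (120,165), and the force rose at TCP x≈-0.6. Next I back off, lift, go to the latch's outer side and check the row.

```bash
cat >> h.py <<'E'
def lp(q,gap=0,z=38,r=50):
    h=11*abs(np.sin(q))+14.5*abs(np.cos(q))+8+gap
    return J(-1-r*np.cos(q)-h*np.sin(q),-34+r*np.sin(q)-h*np.cos(q),z)
E
python3 - <<'E'
from h import *
env.move_l(J(-30,0.5,27),velocity=80); env.move_l(J(-30,0.5,130),velocity=200)
env.move_l(lp(-.4,12,130),velocity=200); env.wait(.1); st("above")
for n in("top","side"):
    c=env.read_camera(n); np.savez(n+"2.npz",**c)
    cv2.imwrite(f"pics/{n}2.png",c["image"])
import meas
for n,roi in (("top",(220,175,435,270)),("side",(230,135,362,270))):
    try: meas.measure(np.load(n+"2.npz"),n,roi)
    except Exception as e: print(n,e)
a=cv2.imread("pics/top2.png")[150:290,210:450]; b=cv2.imread("pics/side2.png")[130:270,170:410]
cv2.imwrite("pics/m2.png",cv2.resize(np.vstack([a,b]),None,fx=2,fy=2))
E
```

```text
above 13.14 [-31.9 -86.1 129. ] F [-0.2  0.4 -0.1]
top rect ((559.668701171875, 17.4161376953125), (431.1749572753906, 111.78075408935547), 80.49476623535156) z med 20.10549616673759
 blue ((590.9603881835938, 215.7299041748047), (28.696582794189453, 97.3598403930664), 80.42583465576172) 63.18402938369007
 row ((574.383056640625, 112.9888687133789), (182.34739685058594, 54.26861572265625), 81.94014739990234) 62.98199318999962
 latch ((595.2115478515625, -34.767669677734375), (14.230528831481934, 61.237632751464844), 5.709887504577637) 57.97248740282103 [[585.0, -5.0], [591.0, -66.0], [605.0, -65.0], [599.0, -4.0]]
side rect ((557.533935546875, 20.464553833007812), (433.0869140625, 111.48249053955078), 80.31639099121094) z med 18.68773553318527
 blue ((587.8508911132812, 219.67332458496094), (27.209566116333008, 92.2767333984375), 80.59032440185547) 63.121310965549085
 row ((573.2156982421875, 116.0718765258789), (186.499755859375, 50.8297004699707), 80.36734008789062) 63.10232240101376
 latch ((593.7403564453125, -36.936561584472656), (13.279875755310059, 53.8089599609375), 8.168063163757324) 56.23871827146517 [[583.0, -11.0], [591.0, -65.0], [604.0, -63.0], [596.0, -9.0]]
```

View pics/m2.png

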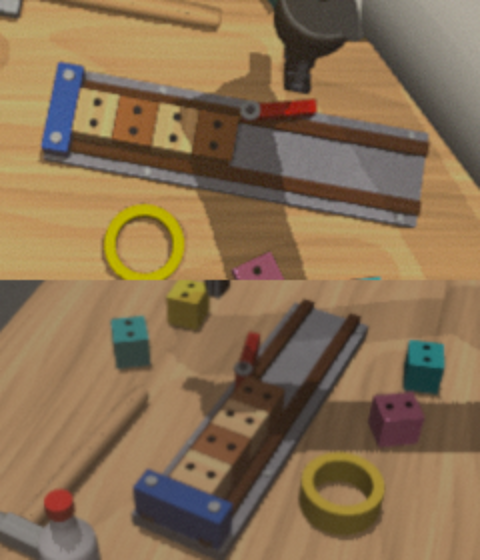

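Both views show the row tight at the stop: its centre measures jig x≈100 (home is 100). The latch is still open and the gripper is on its outer side. Next I swing the latch.

```bash
python3 - <<'E'
from h import *
env.move_l(lp(-.4,12,38),velocity=150); st("down")
for q in np.r_[-.3:1.5:.2]:
    env.move_l(lp(q),velocity=60); F=f(); print(round(q,2),F.round(1))
    if np.hypot(F[0],F[1])>12: print("stuck"); break
else:
    q=1.5
    while q<1.68:
        env.move_l(lp(q) if q<1.571 else lp(1.571)+U*50*(q-1.571),velocity=25); env.wait(.08); F=f(); print(round(q,3),F.round(1))
        if F[0]<-5: break
        q+=.02
    st("end")
E
```

```text
down 14.01 [-31.9 -88.7  38.7] F [-0.2  0.5 -0.1]
-0.3 [0.7 0.2 0.4]
-0.1 [-1.3 -0.4 -0.3]
0.1 [0.2 0.6 0.7]
0.3 [ 0.5 -0.8 -0.3]
0.5 [-0.3 -0.3  0.5]
0.7 [-0.2 -0.4 -0.4]
0.9 [-0.8 -0.  -0.1]
1.1 [-0.7 -0.   0.2]
1.3 [ 0.3 -0.3 -0.9]
1.5 [ 0.  -0.7  0.2]
1.52 [-0.4 -0.4  0.6]
1.54 [-1.2 -0.4 -0.4]
1.56 [-0.6 -0.7 -0. ]
1.58 [-0.6  0.1 -0.5]
1.6 [-5.2  0.3  1.5]
end 19.61 [-19.5  16.   38. ] F [-5.2  0.3  1.5]
```

Hard stop felt where expected (bar back face at TCP x≈-20). Next I retreat, lift and check.

```bash
python3 - <<'E'
from h import *
env.move_l(J(-60,16,38),velocity=80); env.move_l(J(-60,16,160),velocity=200); env.move_l(J(-250,30,250),velocity=250); env.wait(.3); st("clear")
for n in("top","side"):
    c=env.read_camera(n); np.savez(n+"3.npz",**c); cv2.imwrite(f"pics/{n}3.png",c["image"])
import meas
for n,roi in (("top",(220,175,435,270)),("side",(230,135,362,270))):
    try: meas.measure(np.load(n+"3.npz"),n,roi)
    except Exception as e: print(n,e)
a=cv2.imread("pics/top3.png")[150:290,210:450]; b=cv2.imread("pics/side3.png")[130:270,170:410]
cv2.imwrite("pics/m3.png",cv2.resize(np.vstack([a,b]),None,fx=2,fy=2))
E
```

```text
clear 22.32 [-248.9   30.   249.7] F [ 0.3  0.2 -0.3]
top rect ((559.5572509765625, 17.602874755859375), (431.1249694824219, 111.40762329101562), 80.66105651855469) z med 19.98376477136849
 blue ((591.141357421875, 215.9008026123047), (27.88193130493164, 97.80809020996094), 80.681396484375) 63.13884059313948
 row ((574.3002319335938, 113.16090393066406), (182.6009979248047, 54.5683708190918), 81.84716033935547) 63.05660018906488
 latch ((550.3633422851562, 14.382251739501953), (15.263262748718262, 64.82866668701172), 80.48905944824219) 57.97027029853281 [[517.0, 12.0], [581.0, 1.0], [584.0, 17.0], [520.0, 27.0]]
side rect ((557.5152587890625, 19.650604248046875), (435.3481140136719, 111.40267944335938), 80.32632446289062) z med 18.61286525177703
 blue ((589.0370483398438, 219.54151916503906), (26.751482009887695, 93.58538818359375), 81.13487243652344) 63.023660145260166
 row ((573.3031616210938, 116.50265502929688), (186.41346740722656, 51.175697326660156), 80.50786590576172) 63.064179222641
 latch ((547.6649169921875, 18.20214080810547), (18.524276733398438, 63.352577209472656), 78.61348724365234) 56.44169261268097 [[515.0, 15.0], [577.0, 3.0], [581.0, 21.0], [518.0, 34.0]]
```

View pics/m3.png

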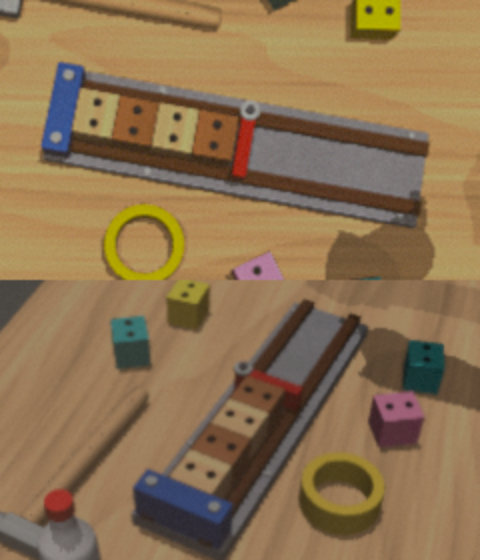

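The latch lies square across the rail behind block 4 (top crop (245,145); it measures 80.5° against the jig's 80.5°). The row is tight, the bystanders are unmoved and the arm is clear.

```bash
python3 -c "
from h import *
env.job_done(); st('done')"
```

```text
the job is handed in; nothing more can be done
the job is handed in; nothing more can be done
```

The row is home and latched, and the job was handed in at about 22 s of the 54 s allowed; no verdict is reported.

- **Push:** With the fingers shut in the channel behind block 4, I pushed all four blocks as one train until the force rose to about 9.5 N at the blue stop. The last pictures show the row tight there, with its centre at jig x ≈ 100 to 103 mm (home is 100 mm). The two cameras differ by about 3 mm along the rail, for the fixed blue stop as well.
- **Latch:** I then swung the latch bar round from its outer side until it met its hard stop, at about 5 N. The top camera shows it straight across the rail; the side camera reads about 2° off, still within the limit.
- **Clear:** The arm ended about 250 mm above the bench with no contact force. In the pictures, the tape, hammer and bottle look unmoved; I did not measure them again.

No check failed. The only disagreements were those two between the cameras.

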